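# Hold open the drain valve of an instrument bath with its splined key

### The job

Empty the instrument bath through its drain valve: pull the sprung dust shutter on the low front deck by its upright tab, all the way to its stop, so that the cross-shaped socket under it lies open. Then take the key by its handle out of its rest, turn it until its cross-shaped foot meshes with the socket, slide it fully home and push the sprung valve down to its stop. Finish while still holding the key upright and keeping the valve pressed fully down; leave the shutter open, and leave the bowl, the little glass and the bottle where they stand.

Things in the scene. Friction and masses are not known exactly. Their poses are not given: they have to be found in the camera images.
- bath: Instrument bath, fixed. Origin on the table; +x runs from its low white front deck to the tank, +y is the way the shutter opens, z up. Deck: x -80 to 70 mm, 200 mm wide, top 60 mm above the table. Tank: open steel box, x 70 to 210 mm, 240 mm wide, 87 mm high. The valve's well, 52 mm square, is sunk in the deck, centred at x -15, y -40 mm.
- shutter (a joint): Shutter travel in m: 0 shut (over the well), 0.070 open, at its firm stop. It slides along the bath's +y. Friction of about 2 N holds it wherever it is left, against a weak closing spring (under 1 N); pulling takes about 3 N. It may start up to 15 mm ajar.
- shutter_tab (a point): Middle of the top of the shutter's upright grey tab, 98 mm above the table; axes as the bath's (+y opens). The tab is 30 (x) by 12 (y) mm and stands 32 mm above the middle of the shutter plate, an aluminium slab 74 (x) by 64 (y) mm whose top is 6 mm above the deck. Pinch it across the 12 mm.
- socket (a point): Centre of the mouth of the cross-shaped socket in the steel valve turret, 58 mm above the table while the valve is up; z up, x and y along the two slots, each 29 mm long, 9 mm wide, 16 mm deep, with a flat floor. The key fits at any quarter turn. The turret's angle differs each time; it is stiff to turn (0.12 N m). It moves down with the valve.
- valve (a joint): How far the valve with its socket is pushed down, in m: 0 up, 0.008 at its firm lower stop. Spring: about 5 N at the top, 10.5 N at the stop; it comes back up when not pressed.
- key: Loose valve key, 140 g, 121 mm tall, upright in its rest. Origin: centre of its foot's underside; z up the stem, x, y along the bars of the cross. Foot: two steel bars 26 by 6 mm, 20 mm high, rounded below. Stem 18 mm thick. Black handle 18 (x) by 34 (y) mm, 76 to 121 mm up, centred: grip across the 18 mm, 100 mm up. Home with the valve at its stop, its origin is 34 mm above the table.
- rest: Fixed round grey rest of the key, 72 mm across, 36 mm high; origin at the centre of its underside. Bore about 32 mm wide, its floor 6 mm above the table; the key stands loosely in it, 30 mm deep. It is on the left or on the right of the bath.
- bowl: Bystander: blue glass bowl, 150 mm across, 55 mm high, origin at the centre of its underside; on the other side of the bath than the rest.
- glass: Bystander: tiny clear glass, 44 mm across, 45 mm high, origin at the centre of its underside.
- bottle: Bystander: white plastic bottle, 56 mm across, 150 mm high, origin at the centre of its underside.
Things that resemble listed ones, but are neither listed nor needed, are in the scene too. Of the things like the key, leave any that is red; of the rest the larger one is meant.

How it is judged:
On the way, in this order (a step that is already met when the one before it is completed fails the run):
1. the shutter is pulled out to its stop (value of joint shutter above 0.065 m), for 0.2 s.
2. the key's foot is meshed with the socket, at least 8 mm deep (horizontal distance between key and socket below 0.005 m and angle between key's own z axis and vertical below 0.12 rad and (angle between the x axis of key and the x axis of socket, either way round below 0.2 rad or angle between the x axis of key and the y axis of socket, either way round below 0.2 rad) and z of key in the frame of socket below -0.008 m), for 0.1 s.
At the end, for the whole second after the job is handed in: Fingers still on the key (over 2 N); foot in the socket 13 mm or more of 16, within 5 mm of its axis, 0.2 rad of the slots, upright within 0.12 rad; key presses the valve with over 4 N, valve down at least 6.2 of 8 mm; shutter open at least 63 of 70 mm (value of joint shutter above 0.063 m and horizontal distance between key and socket below 0.005 m and angle between key's own z axis and vertical below 0.12 rad and (angle between the x axis of key and the x axis of socket, either way round below 0.2 rad or angle between the x axis of key and the y axis of socket, either way round below 0.2 rad) and z of key in the frame of socket below -0.013 m and value of joint valve above 0.0062 m and contact force between key and valve above 4 N and contact force between the fingers and key above 2 N); the arm keeps its last pose, push and grip.
It fails at once if the bowl is pushed more than 30 mm from its place (distance of bowl from where it was at the start of the episode above 0.03 m).
It fails at once if the glass is pushed more than 30 mm from its place (distance of glass from where it was at the start of the episode above 0.03 m).
It fails at once if the bottle is pushed more than 30 mm from its place (distance of bottle from where it was at the start of the episode above 0.03 m).
It also fails if it takes over 58 s, if anything falls off the work surface, if the arm or the gripper's body presses on something with over 40 N, if the wrist force passes 120 N, or if a joint passes its speed limit or range.

### The arm

A 7-joint arm with a two-finger parallel gripper is mounted at the origin on the work surface. World frame = base frame: x ahead of the robot, y to its left, z up, the work surface at z = 0. Lengths are in m, angles in rad, forces in N, time in s.
With the tool pointing down it reaches from about 0.425 to 0.95 m from the base axis. Payload 16.7 kg.
Tool frame: the origin (TCP) lies between the finger pads; the fingertips stand 17 mm ahead of it and the grasp point (between the pads) lies 2 mm behind it (bot.tcp_to_tips is the distance from the TCP to the fingertips, in m); y points along the fingers, z is the direction in which the jaws open and shut, and the axes are right-handed (so a half turn about y gives the same grasp; the last joint's range is limited). The gripper opens to 94 mm and grips with 3 to 60 N. Pads are 16 mm wide; open, the fingers measure 119 mm over their backs; the gripper's body (75 mm by 177 mm) begins 78 mm behind the grasp point.
Start: joints at [1.137, 0.426, 0.074, 1.606, -0.034, 1.111, -0.067], TCP at [0.19, -0.648, 0.222] pointing down, gripper open.
Joint ranges: [-2.85, 2.85], [-0.5, 2.14], [-1.23, 1.37], [0.21, 2.46], [-1.02, 4.16], [0.16, 2.05], [-2.73, 2.73]. Speed limits (rad/s): [1.89, 1.89, 2.39, 2.39, 3.01, 3.01, 3.01].

### API

Orientations are given as a unit quaternion [x, y, z, w].
In Python, from rig import bot, optics gives the robot as it stands.
- The arm moves only by the tool jog_arm, never from a script. Its argument "plan" is a list of rows, each an object of numbers: "hand": the gripper's target within -1 to 1 (fully open at 1, half-way at 0, shut at -1); "tx", "ty", "tz": the shift along the tool's x, y, z in m; "wx", "wy", "wz": the turn, a rotation vector about the tool's x, y, z in rad. A call has 1 to 12 rows; each row is the pose to reach, as a shift and turn from the pose commanded when the call began, along the tool's axes at that moment; what a row does not reach only later rows make up. A row lasts 1/10 s, in which the tool goes at most 50 mm and 8.59 degrees, less where a joint would pass 70% of its speed; a pose out of reach is approached as far as the arm can. A call with a gripper value outside its range is refused whole. The fingers move at their own pace and stop on an object; "squeeze" is the grip in N (left out, the last holds). Time passes only in rows, so rows that repeat a pose let the fingers close. It gives the time, the measured TCP pose, the force and the opening at its end, in the units of the state.
- bot.get_obs(): the state, without advancing time (a new reading comes with each control period).
- optics.camera(name): name is "scene" or "side" or "wrist"; returns a dict with "img" (400x640x3 uint8, blue, green, red), "mtx" (3x3 intrinsics, pixels), "k1" (the pictures are not rectified: a ray, as slopes to the right and down, at radius r is drawn at 1 + k1 r^2 times it, then the intrinsics apply), "extrinsics" (4x4, takes a point from camera to world coordinates). Camera axes: x right, y down, z forward; pixel columns grow to the right and rows downward; lengths in m; the calibration is good to about 2 mm. A picture is of the moment at which its call begins. There is no depth.
- bot.sign_off(): hands the job in, once; it reports no verdict.
The state is a dict: "time_s": time; "qpos": joint angles; "dq": joint speeds; "effort": joint torques, N m; "position": TCP position; "tcp_rot": TCP orientation; "wrist_force": force on the tool from outside, world axes, zero at the start; "moment": the same for the moment, N m; "grip_width": opening from 0.0 (shut) to 1.0 (fully open).
Only numpy, scipy, OpenCV 4.12 (cv2) and the standard library are available. Lean on these libraries where they do the work, as an engineer would, in place of code of your own. Each camera call takes 0.05 s, during which the arm holds its last target.

## Working session

There is one attempt and no reset: what is moved stays moved. The work goes in short steps, Python scripts to look and compute and a tool call to move; the robot and the scene stay as the last step left them, time stands still between calls to the robot, and variables do not carry over. Pictures are saved under pics/ and viewed, and the job is handed in when it is done.

Besides the shell and the picture viewer there is one more tool, called after "Call:" in YAML: its name, and indented under it one key for each argument. jog_arm: Moves the arm, as the interface text tells. Its arguments: {"type":"object","properties":{"plan":{"type":"array","items":{"type":"object","properties":{"hand":{"type":"number"},"tx":{"type":"number"},"ty":{"type":"number"},"tz":{"type":"number"},"wx":{"type":"number"},"wy":{"type":"number"},"wz":{"type":"number"}}}},"squeeze":{"type":"number"}},"required":["plan"]}

```bash
ls; mkdir -p pics
python3 - <<'E'
from rig import bot, optics
import cv2
print(bot.get_obs())
for n in ["scene","side","wrist"]:
    c=optics.camera(n); cv2.imwrite(f"pics/{n}0.png",c["img"]); print(n,c["mtx"].tolist(),c["k1"],c["extrinsics"].round(3).tolist())
print(bot.tcp_to_tips)
E
```

```text
pics
{'time_s': 0.0, 'qpos': array([ 1.13651481,  0.42672597,  0.07385843,  1.60659712, -0.03407793,
        1.11081458, -0.06713119]), 'dq': array([-2.82326188e-04, -3.02932702e-05, -8.88608703e-05, -4.86000044e-04,
       -5.91874498e-04,  5.77240552e-04, -2.26212981e-04]), 'effort': array([-8.71138673e-04, -9.35822010e+01,  3.66574913e+00, -4.54192901e+01,
       -4.89557139e-02,  2.03698600e-02,  2.78121206e-04]), 'position': array([ 0.18948278, -0.64742382,  0.22178423]), 'tcp_rot': array([-0.10042999,  0.7003956 , -0.69951118,  0.10021941]), 'wrist_force': array([-0.06432241, -0.28368236,  0.48493407]), 'moment': array([-0.02007211,  0.01521174, -0.0378482 ]), 'grip_width': 0.9977133015788084}
scene [[467.47281515300205, 0.0, 320.9980319406978], [0.0, 467.47281515300205, 205.84240511060904], [0.0, 0.0, 1.0]] 0.03352093161803023 [[-0.738, 0.409, -0.536, 1.199], [0.675, 0.438, -0.594, 0.799], [-0.008, -0.8, -0.599, 0.841], [0.0, 0.0, 0.0, 1.0]]
side [[420.30376376298113, 0.0, 319.3525215887007], [0.0, 420.30376376298113, 203.52262757066404], [0.0, 0.0, 1.0]] -0.11376924111032562 [[-0.941, -0.195, 0.276, 0.252], [-0.337, 0.49, -0.804, 0.822], [0.021, -0.849, -0.527, 0.592], [0.0, 0.0, 0.0, 1.0]]
wrist [[312.2948190371239, 0.0, 320.06436338160256], [0.0, 312.2948190371239, 198.8463647792551], [0.0, 0.0, 1.0]] -0.04530501847397167 [[0.282, -0.932, -0.229, 0.255], [-0.96, -0.274, -0.065, -0.629], [-0.002, 0.239, -0.971, 0.384], [0.0, 0.0, 0.0, 1.0]]
0.017
```

View pics/scene0.png

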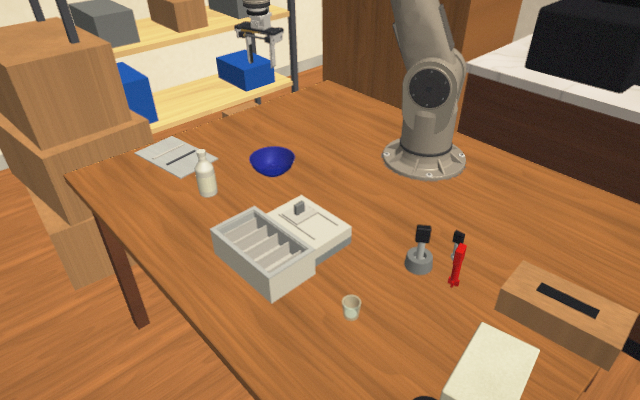

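View pics/side0.png

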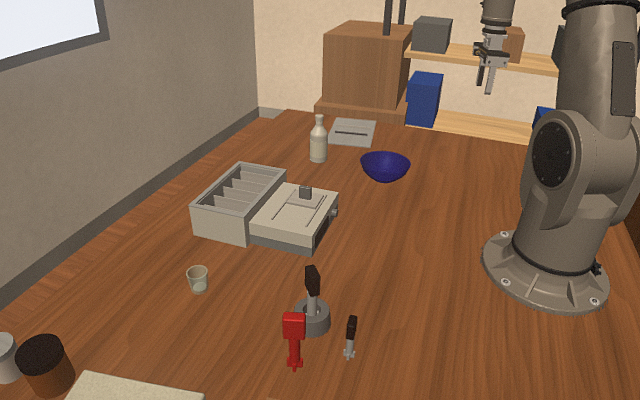

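View pics/wrist0.png

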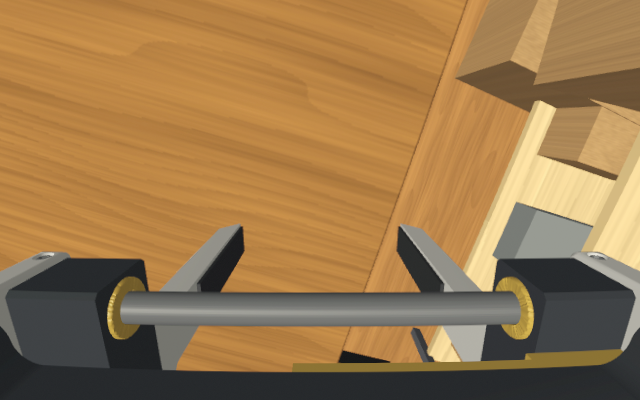

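The scene view shows the bath deck near (315,225) with its tab at (299,208), the key in its rest near (421,250), the red decoy near (458,265) and a smaller one behind it. The bowl, bottle and glass are near (272,160), (206,175) and (351,307). Next I'll zoom in and measure.

```bash
cat > h.py <<'E'
import numpy as np, cv2
from scipy.spatial.transform import Rotation as R
def ray(c,uv):
    K=c["mtx"]; d=np.array([(uv[0]-K[0,2])/K[0,0],(uv[1]-K[1,2])/K[1,1]])
    s=d.copy()
    for _ in range(20): s=d/(1+c["k1"]*(s@s))
    E=c["extrinsics"]; v=E[:3,:3]@np.array([s[0],s[1],1]); return E[:3,3],v/np.linalg.norm(v)
def onz(c,uv,z):
    o,v=ray(c,uv); return o+v*(z-o[2])/v[2]
def proj(c,P):
    E=c["extrinsics"]; p=E[:3,:3].T@(np.asarray(P)-E[:3,3]); s=p[:2]/p[2]; s=s*(1+c["k1"]*(s@s))
    return c["mtx"][:2,:2]@s+c["mtx"][:2,2]
def tri(c1,u1,c2,u2):
    o1,a=ray(c1,u1);o2,b=ray(c2,u2)
    t=np.linalg.lstsq(np.c_[a,-b],o2-o1,rcond=None)[0]
    p,q=o1+a*t[0],o2+b*t[1]; return (p+q)/2,np.linalg.norm(p-q)
def crop(img,x,y,w,h,s,fn):
    cv2.imwrite(fn,cv2.resize(img[y:y+h,x:x+w],None,fx=s,fy=s,interpolation=cv2.INTER_CUBIC))
E
python3 - <<'E'
from h import *
from rig import bot, optics
c=optics.camera("scene");s=optics.camera("side")
crop(c["img"],205,180,155,120,5,"pics/a.png")
crop(s["img"],185,150,160,110,5,"pics/b.png")
crop(c["img"],390,215,100,80,7,"pics/k1.png")
crop(s["img"],270,255,100,80,7,"pics/k2.png")
E
```

```text
(no output)
```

View pics/a.png

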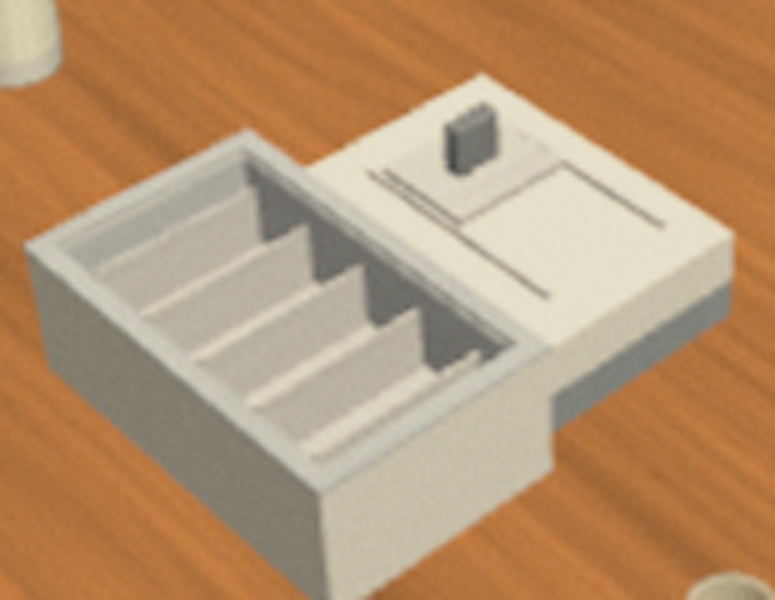

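View pics/b.png

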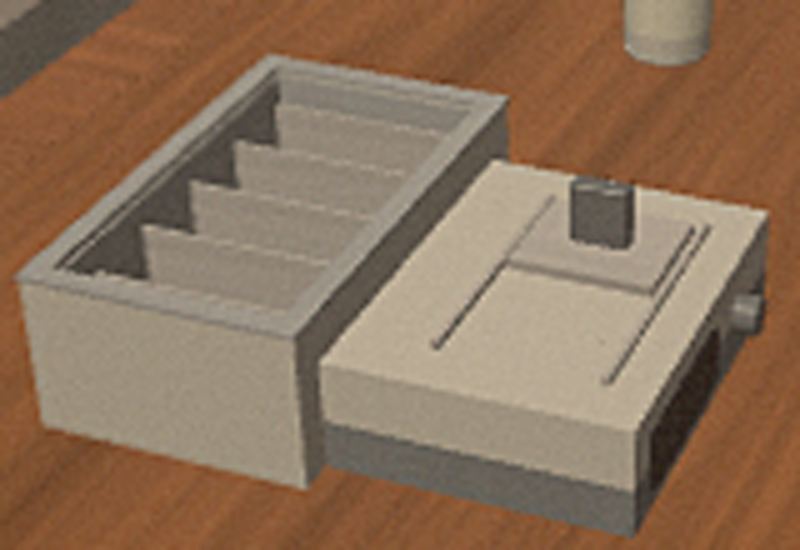

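View pics/k1.png

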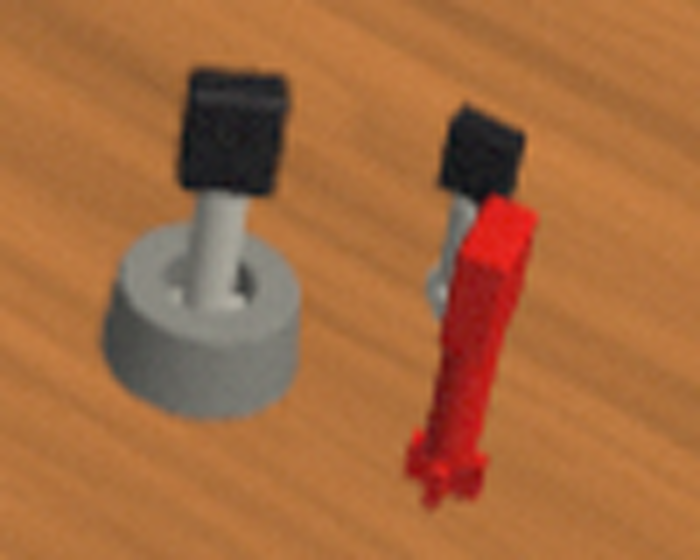

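View pics/k2.png

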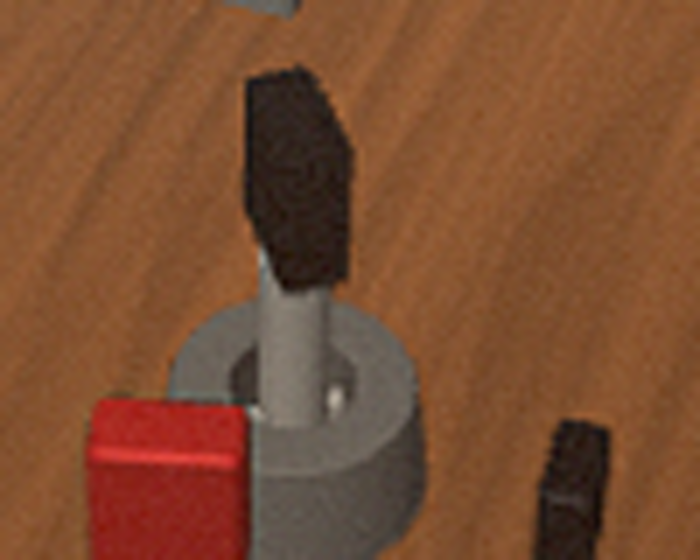

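Run:
```python
from h import *
from rig import bot, optics
c=optics.camera("scene");s=optics.camera("side")
A=lambda x,y:((x+.5)/5-.5+205,(y+.5)/5-.5+180)
B=lambda x,y:((x+.5)/5-.5+185,(y+.5)/5-.5+150)
for nm,a,b in [("front -y",A(482,73),B(767,212)),("front +y",A(733,236),B(637,430))]:
    print(nm,*tri(c,a,s,b),onz(c,a,.06),onz(s,b,.06))
print("tank corner",onz(c,A(548,350),.087), onz(c,A(320,490),.087),onz(c,A(28,245),.087),onz(c,A(248,130),.087))
print("tank side",onz(s,B(296,337),.087), onz(s,B(18,279),.087),onz(s,B(272,57),.087),onz(s,B(508,98),.087))
print("tab",tri(c,A(471,117),s,B(602,183)),onz(c,A(471,117),.098),onz(s,B(602,183),.098))
```

```text
front -y [ 0.50442789 -0.05501617  0.06114903] 0.0003925548199792219 [ 0.50359048 -0.05599311  0.06      ] [ 0.50500647 -0.0572856   0.06      ]
front +y [0.5007025  0.14338017 0.0596308 ] 0.0049991243817573095 [0.5031914  0.14683401 0.06      ] [0.50085222 0.13988957 0.06      ]
tank corner [0.65314293 0.16941822 0.087     ] [0.78951197 0.16913644 0.087     ] [ 0.79322016 -0.06893156  0.087     ] [ 0.65437753 -0.07225689  0.087     ]
tank side [0.64898392 0.1651018  0.087     ] [0.78866849 0.16993679 0.087     ] [ 0.79249823 -0.07242986  0.087     ] [ 0.65409279 -0.07533083  0.087     ]
tab (array([0.56768576, 0.01171098, 0.09864481]), np.float64(0.0021395075137874255)) [0.56809759 0.01253258 0.098     ] [0.56840278 0.00864531 0.098     ]
```

```bash
cat >> h.py <<'E'
def rel(P,q,T,zdir):
    """move from TCP pose (P,q) to point T, tool y down, jaw dir zdir (world yaw angle)"""
    R0=R.from_quat(q).as_matrix()
    z=np.array([np.cos(zdir),np.sin(zdir),0]);y=np.array([0,0,-1.]);x=np.cross(y,z)
    R1=np.c_[x,y,z]
    t=R0.T@(np.asarray(T)-P); w=R.from_matrix(R0.T@R1).as_rotvec()
    return t.round(4),w.round(4)
E
python3 - <<'E'
from h import *
from rig import bot, optics
o=bot.get_obs();print(R.from_quat(o["tcp_rot"]).as_matrix().round(3))
for zd in (np.pi/2+.013,-np.pi/2+.013): print(rel(o["position"],o["tcp_rot"],[.568,.0105,.222],zd))
c=optics.camera("scene");s=optics.camera("side")
K=lambda x,y:((x+.5)/7-.5+390,(y+.5)/7-.5+215)
L=lambda x,y:((x+.5)/7-.5+270,(y+.5)/7-.5+255)
print("rest",onz(c,K(210,280),.036),onz(s,L(295,385),.036))
for p in [(195,72),(288,75),(284,92),(190,88)]: print(onz(c,K(*p),.127))
print()
for p in [(246,78),(300,67),(352,150),(293,165)]: print(onz(s,L(*p),.127))
print("bowl",onz(c,(272,160),.055),"bottle",onz(c,(207,192),0),"glass",onz(c,(352,302),.045))
E
```

```text
[[-0.96  -0.     0.281]
 [-0.281  0.    -0.96 ]
 [-0.    -1.    -0.   ]]
(array([-5.481e-01,  5.000e-04, -5.254e-01]), array([ 1.0000e-04, -2.8698e+00, -5.0000e-04]))
(array([-5.481e-01,  5.000e-04, -5.254e-01]), array([0.0003, 0.2718, 0.    ]))
rest [0.4344892  0.32090635 0.036     ] [0.43386004 0.31927835 0.036     ]
[0.44094036 0.30616154 0.127     ]
[0.41897684 0.32882282 0.127     ]
[0.42741228 0.33349551 0.127     ]
[0.44907142 0.31042127 0.127     ]

[0.4506311  0.31117195 0.127     ]
[0.4398858 0.3025829 0.127    ]
[0.41793085 0.32640749 0.127     ]
[0.42902561 0.33629342 0.127     ]
bowl [ 0.44373678 -0.27076549  0.055     ] bottle [ 0.65763571 -0.33166903  0.        ] glass [0.6762369  0.32059354 0.045     ]
```

Call:
jog_arm:
  plan:
    - {"tx": -0.548,"ty": 0,"tz": -0.525,"wy": 0.272,"hand": 1}
    - {"tx": -0.548,"ty": 0,"tz": -0.525,"wy": 0.272}
    - {"tx": -0.548,"ty": 0,"tz": -0.525,"wy": 0.272}
    - {"tx": -0.548,"ty": 0,"tz": -0.525,"wy": 0.272}
    - {"tx": -0.548,"ty": 0,"tz": -0.525,"wy": 0.272}
    - {"tx": -0.548,"ty": 0,"tz": -0.525,"wy": 0.272}
    - {"tx": -0.548,"ty": 0,"tz": -0.525,"wy": 0.272}
    - {"tx": -0.548,"ty": 0,"tz": -0.525,"wy": 0.272}
    - {"tx": -0.548,"ty": 0,"tz": -0.525,"wy": 0.272}
    - {"tx": -0.548,"ty": 0,"tz": -0.525,"wy": 0.272}
    - {"tx": -0.548,"ty": 0,"tz": -0.525,"wy": 0.272}
    - {"tx": -0.548,"ty": 0,"tz": -0.525,"wy": 0.272}

```text
invalid input
```

Call:
jog_arm:
  plan:
    - {"tx": -0.548,"ty": 0,"tz": -0.525,"wx": 0,"wy": 0.272,"wz": 0,"hand": 1}
    - {"tx": -0.548,"ty": 0,"tz": -0.525,"wx": 0,"wy": 0.272,"wz": 0,"hand": 1}
    - {"tx": -0.548,"ty": 0,"tz": -0.525,"wx": 0,"wy": 0.272,"wz": 0,"hand": 1}
    - {"tx": -0.548,"ty": 0,"tz": -0.525,"wx": 0,"wy": 0.272,"wz": 0,"hand": 1}
    - {"tx": -0.548,"ty": 0,"tz": -0.525,"wx": 0,"wy": 0.272,"wz": 0,"hand": 1}
    - {"tx": -0.548,"ty": 0,"tz": -0.525,"wx": 0,"wy": 0.272,"wz": 0,"hand": 1}
    - {"tx": -0.548,"ty": 0,"tz": -0.525,"wx": 0,"wy": 0.272,"wz": 0,"hand": 1}
    - {"tx": -0.548,"ty": 0,"tz": -0.525,"wx": 0,"wy": 0.272,"wz": 0,"hand": 1}
    - {"tx": -0.548,"ty": 0,"tz": -0.525,"wx": 0,"wy": 0.272,"wz": 0,"hand": 1}
    - {"tx": -0.548,"ty": 0,"tz": -0.525,"wx": 0,"wy": 0.272,"wz": 0,"hand": 1}
    - {"tx": -0.548,"ty": 0,"tz": -0.525,"wx": 0,"wy": 0.272,"wz": 0,"hand": 1}
    - {"tx": -0.548,"ty": 0,"tz": -0.525,"wx": 0,"wy": 0.272,"wz": 0,"hand": 1}

```text
time_s: 1.65
position: [0.4896, -0.1259, 0.2229]
tcp_rot: [0.004, -0.707, 0.707, -0.005]
wrist_force: [0.2, -0.2, -1.3]
grip_width: 1.0
```

Call:
jog_arm:
  plan:
    - {"tx": -0.08,"ty": 0,"tz": -0.135,"wx": 0,"wy": 0,"wz": 0,"hand": 1}
    - {"tx": -0.08,"ty": 0,"tz": -0.135,"wx": 0,"wy": 0,"wz": 0,"hand": 1}
    - {"tx": -0.08,"ty": 0,"tz": -0.135,"wx": 0,"wy": 0,"wz": 0,"hand": 1}
    - {"tx": -0.08,"ty": 0,"tz": -0.135,"wx": 0,"wy": 0,"wz": 0,"hand": 1}
    - {"tx": -0.08,"ty": 0,"tz": -0.135,"wx": 0,"wy": 0,"wz": 0,"hand": 1}
    - {"tx": -0.08,"ty": 0,"tz": -0.135,"wx": 0,"wy": 0,"wz": 0,"hand": 1}

```text
time_s: 2.25
position: [0.5667, 0.0072, 0.2223]
tcp_rot: [0.004, -0.707, 0.707, -0.004]
wrist_force: [-0.4, -0.2, 0.1]
grip_width: 0.999
```

Run:
```python
from h import *
from rig import bot, optics
w=optics.camera("wrist");cv2.imwrite("pics/w1.png",w["img"])
o=bot.get_obs();print(o["position"],o["time_s"],R.from_quat(o["tcp_rot"]).as_matrix().round(3))
print(rel(o["position"],o["tcp_rot"],[.568,.0105,.087],-np.pi/2+.013))
```

```text
[0.56661345 0.00671279 0.22247759] 2.3 [[-1.    -0.     0.011]
 [-0.011 -0.001 -1.   ]
 [ 0.    -1.     0.001]]
(array([-0.0015,  0.1355, -0.0039]), array([-0.0006, -0.002 ,  0.0003]))
```

View pics/w1.png

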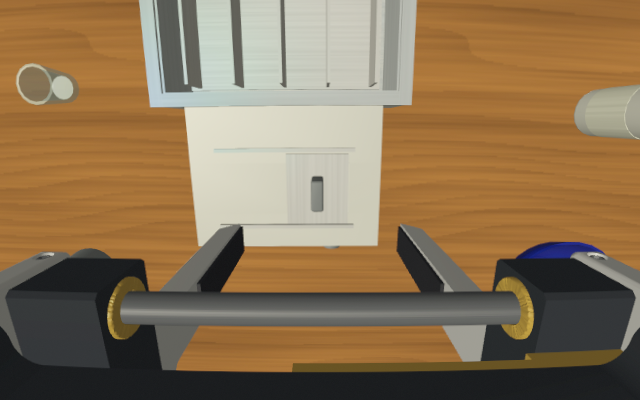

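Run:
```python
from h import *
from rig import bot, optics
w=optics.camera("wrist")
for p in [(317,177),(317,212),(311,182),(323,182),(311,212),(324,212)]: print(onz(w,p,.098))
for p in [(191,106),(384,106),(199,245),(378,245)]: print('deck',onz(w,p,.06))
for p in [(286,153),(347,153),(351,222)]: print('plate',onz(w,p,.066))
print(proj(w,[.568,.0105,.098]))
```

```text
[0.5855842  0.00905399 0.098     ]
[0.55173995 0.00873742 0.098     ]
[0.58079526 0.01460663 0.098     ]
[0.58092617 0.00341293 0.098     ]
[0.55167203 0.01446787 0.098     ]
[0.55181862 0.0020523  0.098     ]
deck [0.65028558 0.13719003 0.06      ]
deck [ 0.65200647 -0.0571353   0.06      ]
deck [0.50052616 0.14084417 0.06      ]
deck [ 0.50318637 -0.05927353  0.06      ]
plate [0.60437283 0.04103028 0.066     ]
plate [ 0.60508903 -0.02090487  0.066     ]
plate [ 0.53169287 -0.0275448   0.066     ]
[315.29102972 195.40349517]
```

Call:
jog_arm:
  plan:
    - {"tx": -0.001,"ty": 0.05,"tz": -0.003,"wx": 0,"wy": 0,"wz": 0,"hand": 1}
    - {"tx": -0.001,"ty": 0.1,"tz": -0.003,"wx": 0,"wy": 0,"wz": 0,"hand": 0.3}
    - {"tx": -0.001,"ty": 0.134,"tz": -0.003,"wx": 0,"wy": 0,"wz": 0,"hand": 0}
    - {"tx": -0.001,"ty": 0.134,"tz": -0.003,"wx": 0,"wy": 0,"wz": 0,"hand": 0}
    - {"tx": -0.001,"ty": 0.134,"tz": -0.003,"wx": 0,"wy": 0,"wz": 0,"hand": -1}
    - {"tx": -0.001,"ty": 0.134,"tz": -0.003,"wx": 0,"wy": 0,"wz": 0,"hand": -1}
    - {"tx": -0.001,"ty": 0.134,"tz": -0.003,"wx": 0,"wy": 0,"wz": 0,"hand": -1}
    - {"tx": -0.001,"ty": 0.134,"tz": -0.003,"wx": 0,"wy": 0,"wz": 0,"hand": -1}
    - {"tx": -0.001,"ty": 0.134,"tz": -0.003,"wx": 0,"wy": 0,"wz": 0,"hand": -1}
  squeeze: 25

```text
time_s: 3.25
position: [0.5685, 0.0113, 0.0894]
tcp_rot: [0.004, -0.707, 0.707, -0.005]
wrist_force: [-0.1, -0.3, 1.3]
grip_width: 0.352
```

Run:
```python
from h import *
from rig import bot, optics
w=optics.camera("wrist");cv2.imwrite("pics/w2.png",w["img"])
o=bot.get_obs();print(o["position"],o["time_s"],o["wrist_force"],o["grip_width"])
```

```text
[0.56834357 0.01128002 0.08912074] 3.3 [-0.45093368  0.33423187  0.52645101] 0.3106706735295238
```

View pics/w2.png

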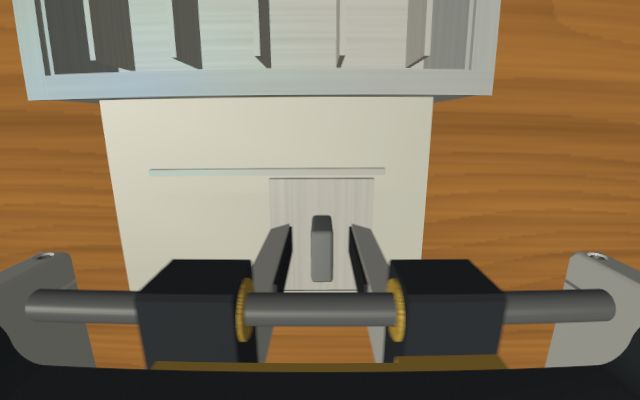

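The fingers straddle the tab (tab at column ~321, fingers at 291 and 350) and are still closing.

Call:
jog_arm:
  plan:
    - {"tx": 0,"ty": 0,"tz": 0,"wx": 0,"wy": 0,"wz": 0,"hand": -1}
    - {"tx": 0,"ty": 0,"tz": 0,"wx": 0,"wy": 0,"wz": 0,"hand": -1}
    - {"tx": 0,"ty": 0,"tz": 0,"wx": 0,"wy": 0,"wz": 0,"hand": -1}
    - {"tx": 0,"ty": 0,"tz": 0,"wx": 0,"wy": 0,"wz": 0,"hand": -1}
    - {"tx": 0,"ty": 0,"tz": 0,"wx": 0,"wy": 0,"wz": 0,"hand": -1}

```text
time_s: 3.8
position: [0.5681, 0.0113, 0.0885]
tcp_rot: [0.005, -0.707, 0.707, -0.004]
wrist_force: [-0.3, -1.2, 2.4]
grip_width: 0.129
```

Call:
jog_arm:
  plan:
    - {"tx": 0,"ty": 0,"tz": -0.015,"wx": 0,"wy": 0,"wz": 0,"hand": -1}
    - {"tx": 0,"ty": 0,"tz": -0.03,"wx": 0,"wy": 0,"wz": 0,"hand": -1}
    - {"tx": 0,"ty": 0,"tz": -0.045,"wx": 0,"wy": 0,"wz": 0,"hand": -1}
    - {"tx": 0,"ty": 0,"tz": -0.055,"wx": 0,"wy": 0,"wz": 0,"hand": -1}
    - {"tx": 0,"ty": 0,"tz": -0.06,"wx": 0,"wy": 0,"wz": 0,"hand": -1}
    - {"tx": 0,"ty": 0,"tz": -0.06,"wx": 0,"wy": 0,"wz": 0,"hand": -1}

```text
time_s: 4.4
position: [0.5671, 0.0729, 0.0885]
tcp_rot: [-0.005, 0.707, -0.707, 0.005]
wrist_force: [-4.0, 0.7, 5.9]
grip_width: 0.123
```

Call:
jog_arm:
  plan:
    - {"tx": 0,"ty": 0,"tz": -0.003,"wx": 0,"wy": 0,"wz": 0,"hand": -1}
    - {"tx": 0,"ty": 0,"tz": -0.005,"wx": 0,"wy": 0,"wz": 0,"hand": -1}
    - {"tx": 0,"ty": 0,"tz": -0.007,"wx": 0,"wy": 0,"wz": 0,"hand": -1}
    - {"tx": 0,"ty": 0,"tz": -0.007,"wx": 0,"wy": 0,"wz": 0,"hand": -1}

```text
time_s: 4.8
position: [0.5671, 0.0746, 0.0885]
tcp_rot: [0.004, -0.706, 0.709, -0.003]
wrist_force: [-3.6, -19.4, 10.6]
grip_width: 0.129
```

Call:
jog_arm:
  plan:
    - {"tx": 0,"ty": 0,"tz": 0,"wx": 0,"wy": 0,"wz": 0,"hand": -1}
    - {"tx": 0,"ty": 0,"tz": 0,"wx": 0,"wy": 0,"wz": 0,"hand": 0}
    - {"tx": 0,"ty": 0,"tz": 0.003,"wx": 0,"wy": 0,"wz": 0,"hand": 0}
    - {"tx": 0,"ty": 0,"tz": 0.004,"wx": 0,"wy": 0,"wz": 0,"hand": 0}
    - {"tx": 0,"ty": 0,"tz": 0.004,"wx": 0,"wy": 0,"wz": 0,"hand": 0}
    - {"tx": 0,"ty": -0.03,"tz": 0.004,"wx": 0,"wy": 0,"wz": 0,"hand": 0}
    - {"tx": 0,"ty": -0.06,"tz": 0.02,"wx": 0,"wy": 0,"wz": 0,"hand": 0.3}
    - {"tx": 0.03,"ty": -0.1,"tz": 0.05,"wx": 0,"wy": 0,"wz": 0,"hand": 0.6}
    - {"tx": 0.03,"ty": -0.1,"tz": 0.07,"wx": 0,"wy": 0,"wz": 0,"hand": 1}
    - {"tx": 0.03,"ty": -0.1,"tz": 0.07,"wx": 0,"wy": 0,"wz": 0,"hand": 1}
    - {"tx": 0.03,"ty": -0.1,"tz": 0.07,"wx": 0,"wy": 0,"wz": 0,"hand": 1}

```text
time_s: 5.9
position: [0.5382, 0.0079, 0.1887]
tcp_rot: [-0.004, 0.707, -0.707, 0.004]
wrist_force: [-0.5, -0.3, 0.0]
grip_width: 0.888
```

Run:
```python
from h import *
from rig import bot, optics
w=optics.camera("wrist");cv2.imwrite("pics/w3.png",w["img"])
c=optics.camera("scene");s=optics.camera("side")
cv2.imwrite("pics/c3.png",c["img"]);cv2.imwrite("pics/s3.png",s["img"])
print(proj(w,[.5685,.0053,.058]))
u,v=proj(w,[.5685,.0053,.058]).astype(int); u0,v0=max(u-60,0),max(v-45,0)
crop(w["img"],u0,v0,120,90,6,"pics/w3c.png");print(u0,v0)
o=bot.get_obs();print(o["position"],o["time_s"],o["wrist_force"],o["grip_width"])
np.savez("w3.npz",E=w["extrinsics"],m=w["mtx"],k=w["k1"],img=w["img"])
```

```text
[322.54440533 164.1915805 ]
262 119
[0.53807752 0.00904513 0.18789409] 6.05 [0.03548329 0.27833614 0.98324463] 0.9892000752966956
```

View pics/w3.png

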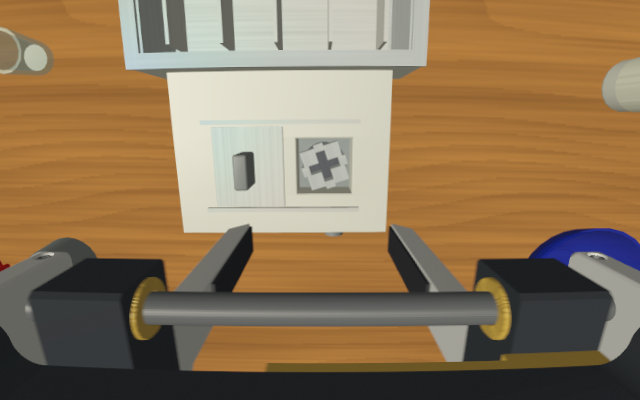

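View pics/w3c.png

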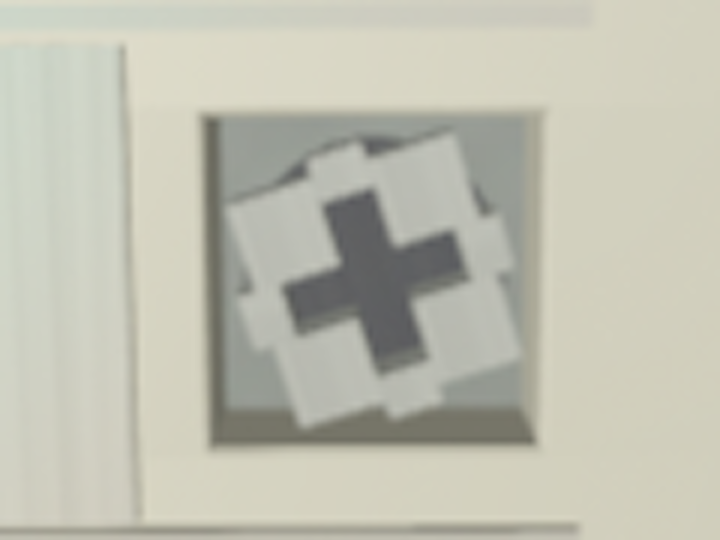

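View pics/c3.png

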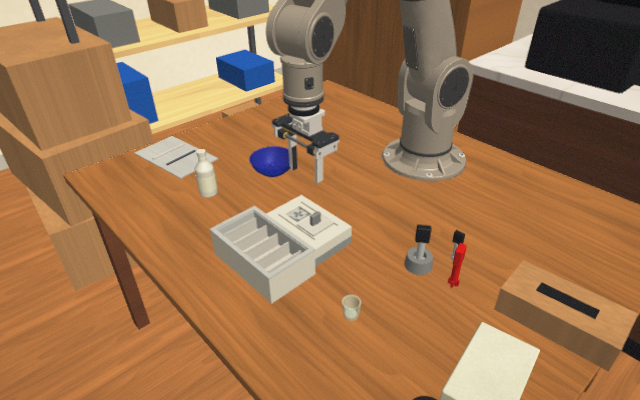

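Run:
```python
from h import *
d=np.load("w3.npz");w=dict(mtx=d["m"],k1=float(d["k"]),extrinsics=d["E"])
W=lambda x,y:((x+.5)/6-.5+262,(y+.5)/6-.5+119)
g={k:[onz(w,W(*p),.058)[:2] for p in v] for k,v in dict(T=[(323,203),(374,188)],B=[(379,376),(428,358)],L=[(283,287),(298,335)],Rr=[(452,230),(470,278)]).items()}
m={k:np.mean(v,0) for k,v in g.items()}
for k in g: print(k,m[k],np.linalg.norm(np.subtract(*g[k])))
for a,b in (("T","B"),("L","Rr")):
    e=m[a]-m[b];print(np.linalg.norm(e),np.degrees(np.arctan2(e[1],e[0])),(m[a]+m[b])/2)
# automated mask check
img=d["img"][119:209,262:382]; g_=cv2.cvtColor(img,cv2.COLOR_BGR2GRAY)
cn,_=cv2.findContours((g_<135).astype(np.uint8),cv2.RETR_EXTERNAL,cv2.CHAIN_APPROX_NONE)
for q in cn:
    a=cv2.contourArea(q)
    if a>200: 
        M=cv2.moments(q);print(a,M["m10"]/M["m00"]+262,M["m01"]/M["m00"]+119,onz(w,(M["m10"]/M["m00"]+262,M["m01"]/M["m00"]+119),.058))
for p in [(200,112),(543,112),(535,445),(210,445)]: print("well",onz(w,W(*p),.06))
print("tab top", [onz(w,p,.098) for p in [(233,153),(243,190),(233,190)]])
```

```text
T [0.58064154 0.00815935] 0.008250824060768434
B [ 0.55372883 -0.0008923 ] 0.008275000541540472
L [0.56243919 0.01706193] 0.007959433316968734
Rr [ 0.57176697 -0.00955051] 0.008058220021151018
0.02839411889749844 18.589546598267944 [0.56718518 0.00363352]
0.02819981445579014 109.31578644749692 [0.56710308 0.00375571]
394.0 324.0706429780034 165.45389170896783 [0.56732636 0.0038464  0.058     ]
301.0 316.72259136212625 182.45570321151715 [0.55096528 0.0105974  0.058     ]
well [0.59323296 0.03099113 0.06      ]
well [ 0.59390557 -0.02139671  0.06      ]
well [ 0.54177801 -0.02200097  0.06      ]
well [0.54111331 0.02970202 0.06      ]
tab top [array([0.5819754 , 0.07814524, 0.098     ]), array([0.55146479, 0.07136967, 0.098     ]), array([0.55136338, 0.07973065, 0.098     ])]
```

Run:
```python
from h import *
from rig import bot, optics
c=optics.camera("scene");s=optics.camera("side")
print("red foot",onz(c,(453,282),0),onz(s,(295,366),0)); print("red top",tri(c,(463,247),s,(293,316)))
print("small foot",onz(s,(349,355),0),"top",tri(c,(459,234),s,(353,318)))
o=bot.get_obs();print(o["position"],o["time_s"],o["qpos"])
for z in (.2,.106): print(rel(o["position"],o["tcp_rot"],[.4342,.3195,z],np.radians(44)))
```

```text
red foot [0.41910321 0.41618313 0.        ] [0.42645866 0.41703232 0.        ]
red top (array([0.42583973, 0.42347955, 0.12506439]), np.float64(0.002369371590185437))
small foot [0.34874777 0.36371839 0.        ] top (array([0.34916646, 0.36630238, 0.08809994]), np.float64(0.009026376574569705))
[0.53803817 0.00883972 0.18790486] 6.15 [ 0.14482208  0.25981857 -0.32773302  1.93139816  0.09995921  0.96689223
 -1.78635632]
(array([ 0.0995, -0.0119, -0.3121]), array([ 1.4000e-03, -2.3247e+00,  0.0000e+00]))
(array([ 0.0994,  0.0821, -0.3121]), array([ 1.4000e-03, -2.3247e+00,  0.0000e+00]))
```

Call:
jog_arm:
  plan:
    - {"tx": 0.1,"ty": -0.012,"tz": -0.312,"wx": 0,"wy": -2.325,"wz": 0,"hand": 1}
    - {"tx": 0.1,"ty": -0.012,"tz": -0.312,"wx": 0,"wy": -2.325,"wz": 0,"hand": 1}
    - {"tx": 0.1,"ty": -0.012,"tz": -0.312,"wx": 0,"wy": -2.325,"wz": 0,"hand": 1}
    - {"tx": 0.1,"ty": -0.012,"tz": -0.312,"wx": 0,"wy": -2.325,"wz": 0,"hand": 1}
    - {"tx": 0.1,"ty": -0.012,"tz": -0.312,"wx": 0,"wy": -2.325,"wz": 0,"hand": 1}
    - {"tx": 0.1,"ty": -0.012,"tz": -0.312,"wx": 0,"wy": -2.325,"wz": 0,"hand": 1}
    - {"tx": 0.1,"ty": -0.012,"tz": -0.312,"wx": 0,"wy": -2.325,"wz": 0,"hand": 1}
    - {"tx": 0.1,"ty": -0.012,"tz": -0.312,"wx": 0,"wy": -2.325,"wz": 0,"hand": 1}
    - {"tx": 0.1,"ty": -0.012,"tz": -0.312,"wx": 0,"wy": -2.325,"wz": 0,"hand": 1}
    - {"tx": 0.1,"ty": -0.012,"tz": -0.312,"wx": 0,"wy": -2.325,"wz": 0,"hand": 1}
    - {"tx": 0.1,"ty": -0.012,"tz": -0.312,"wx": 0,"wy": -2.325,"wz": 0,"hand": 1}
    - {"tx": 0.1,"ty": -0.012,"tz": -0.312,"wx": 0,"wy": -2.325,"wz": 0,"hand": 1}

```text
time_s: 7.35
position: [0.4338, 0.3192, 0.2002]
tcp_rot: [0.558, -0.434, 0.434, -0.558]
wrist_force: [0.2, 0.3, -0.9]
grip_width: 1.001
```

Run:
```python
from h import *
from rig import bot, optics
o=bot.get_obs();print(o["position"],o["time_s"],o["qpos"])
print(rel(o["position"],o["tcp_rot"],[.4342,.3195,.2],np.radians(44)))
```

```text
[0.43377605 0.31917554 0.20019439] 7.35 [-0.0809818   0.32271522 -0.80258687  1.89722195  0.26810297  1.0325196
 -0.74800142]
(array([-0.0002,  0.0002,  0.0005]), array([ 5.000e-04, -5.189e-01, -5.000e-04]))
```

Call:
jog_arm:
  plan:
    - {"tx": 0,"ty": 0,"tz": 0,"wx": 0,"wy": -0.519,"wz": 0,"hand": 1}
    - {"tx": 0,"ty": 0,"tz": 0,"wx": 0,"wy": -0.519,"wz": 0,"hand": 1}
    - {"tx": 0,"ty": 0,"tz": 0,"wx": 0,"wy": -0.519,"wz": 0,"hand": 1}
    - {"tx": 0,"ty": 0,"tz": 0,"wx": 0,"wy": -0.519,"wz": 0,"hand": 1}
    - {"tx": 0,"ty": 0,"tz": 0,"wx": 0,"wy": -0.519,"wz": 0,"hand": 1}

```text
time_s: 7.85
position: [0.4339, 0.319, 0.2001]
tcp_rot: [0.65, -0.278, 0.278, -0.65]
wrist_force: [-0.5, -1.2, -0.2]
grip_width: 0.999
```

Run:
```python
from h import *
from rig import bot, optics
w=optics.camera("wrist");cv2.imwrite("pics/w4.png",w["img"])
np.savez("w4.npz",E=w["extrinsics"],m=w["mtx"],k=w["k1"],img=w["img"])
o=bot.get_obs();print(o["position"],o["time_s"],o["qpos"])
print(rel(o["position"],o["tcp_rot"],[.4342,.3195,.106],np.radians(44)))
print(proj(w,[.4342,.3195,.127]))
crop(w["img"],260,110,120,100,6,"pics/w4c.png")
```

```text
[0.43392326 0.31891757 0.20020821] 7.9 [-0.00334309  0.35070349 -0.90410164  1.89357243  0.31594879  1.04805526
 -0.27897918]
(array([-0.0002,  0.0942,  0.0006]), array([ 0.0004, -0.0084, -0.0008]))
[321.73018469 212.19313439]
```

View pics/w4.png

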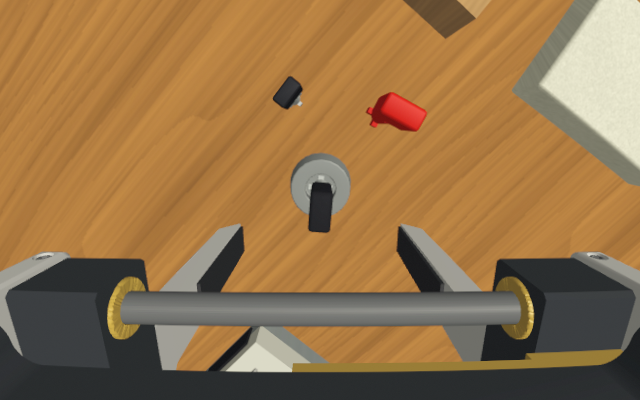

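View pics/w4c.png

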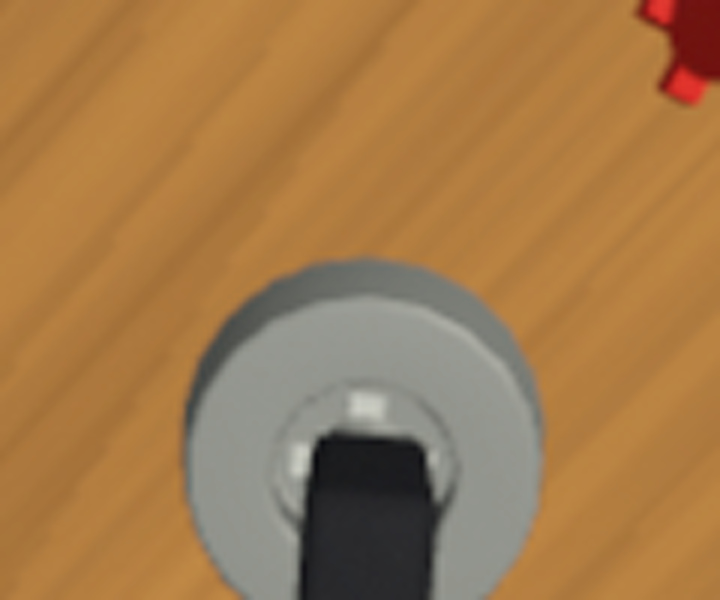

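Run:
```python
from h import *
d=np.load("w4.npz");w=dict(mtx=d["m"],k1=float(d["k"]),extrinsics=d["E"])
crop(d["img"],290,170,60,75,8,"pics/w4d.png")
```

```text
(no output)
```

View pics/w4d.png

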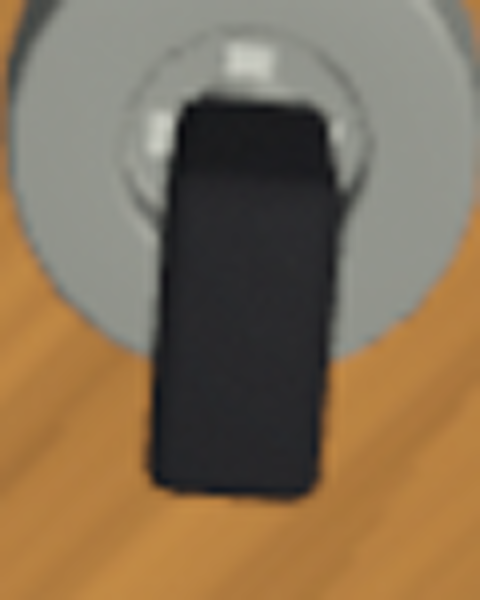

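Run:
```python
from h import *
d=np.load("w4.npz");w=dict(mtx=d["m"],k1=float(d["k"]),extrinsics=d["E"])
W=lambda x,y:((x+.5)/8-.5+290,(y+.5)/8-.5+170)
P=[onz(w,W(*p),.127)[:2] for p in [(167,178),(338,185),(318,495),(150,485)]]
print(np.array(P).round(4),np.mean(P,0))
for a,b in [(0,3),(1,2),(0,1),(3,2)]:
    e=P[a]-P[b];print(np.linalg.norm(e),np.degrees(np.arctan2(e[1],e[0])))
print("rest",onz(w,W(245,140),.036))
f=onz(w,W(245,60),.026),onz(w,W(160,130),.026),onz(w,W(338,130),.026)
print(f)
```

```text
[[0.4166 0.3253]
 [0.429  0.3362]
 [0.4496 0.3122]
 [0.4368 0.3014]] [0.43299126 0.31875069]
0.031314136494943336 130.21536642429714
0.03166059039258644 130.64866519604146
0.016513057438745593 -138.66589656490905
0.0167493563392003 -139.86379358025297
rest [0.43232729 0.31977192 0.036     ]
(array([0.42605388, 0.32633438, 0.026     ]), array([0.42434963, 0.31124765, 0.026     ]), array([0.44199591, 0.32813132, 0.026     ]))
```

Call:
jog_arm:
  plan:
    - {"tx": 0,"ty": 0.045,"tz": 0,"wx": 0,"wy": 0.053,"wz": 0,"hand": 0.6}
    - {"tx": 0,"ty": 0.085,"tz": 0,"wx": 0,"wy": 0.053,"wz": 0,"hand": 0.2}
    - {"tx": 0,"ty": 0.096,"tz": 0,"wx": 0,"wy": 0.053,"wz": 0,"hand": 0}
    - {"tx": 0,"ty": 0.096,"tz": 0,"wx": 0,"wy": 0.053,"wz": 0,"hand": -0.3}
    - {"tx": 0,"ty": 0.096,"tz": 0,"wx": 0,"wy": 0.053,"wz": 0,"hand": -1}
    - {"tx": 0,"ty": 0.096,"tz": 0,"wx": 0,"wy": 0.053,"wz": 0,"hand": -1}
    - {"tx": 0,"ty": 0.096,"tz": 0,"wx": 0,"wy": 0.053,"wz": 0,"hand": -1}
    - {"tx": 0,"ty": 0.096,"tz": 0,"wx": 0,"wy": 0.053,"wz": 0,"hand": -1}
    - {"tx": 0,"ty": 0.096,"tz": 0,"wx": 0,"wy": 0.053,"wz": 0,"hand": -1}
    - {"tx": 0,"ty": 0.096,"tz": 0,"wx": 0,"wy": 0.053,"wz": 0,"hand": -1}
  squeeze: 45

```text
time_s: 8.9
position: [0.4343, 0.3186, 0.1047]
tcp_rot: [-0.642, 0.296, -0.296, 0.642]
wrist_force: [-0.8, 0.2, 1.4]
grip_width: 0.19
```

Call:
jog_arm:
  plan:
    - {"tx": 0,"ty": 0,"tz": 0,"wx": 0,"wy": 0,"wz": 0,"hand": -1}
    - {"tx": 0,"ty": 0,"tz": 0,"wx": 0,"wy": 0,"wz": 0,"hand": -1}
    - {"tx": 0,"ty": 0,"tz": 0,"wx": 0,"wy": 0,"wz": 0,"hand": -1}

```text
time_s: 9.2
position: [0.4343, 0.3187, 0.1047]
tcp_rot: [-0.642, 0.296, -0.296, 0.642]
wrist_force: [0.7, -1.6, 5.0]
grip_width: 0.189
```

Run:
```python
from h import *
from rig import bot, optics
o=bot.get_obs();print(o["position"],o["time_s"],o["qpos"],o["grip_width"]*94,o["wrist_force"],o["moment"])
print(R.from_quat(o["tcp_rot"]).as_matrix().round(4))
```

```text
[0.43427131 0.31871373 0.10470298] 9.2 [-0.08835942  0.46783836 -0.82205588  1.97917541  0.4427621   0.88103803
 -0.43858655] 17.78884113444143 [ 0.65807304 -1.56664906  4.97857359] [-0.37124194 -0.1037802  -0.04864601]
[[ 6.503e-01  3.000e-04  7.597e-01]
 [-7.597e-01  1.000e-04  6.503e-01]
 [ 1.000e-04 -1.000e+00  3.000e-04]]
```

Call:
jog_arm:
  plan:
    - {"tx": 0,"ty": -0.03,"tz": 0,"wx": 0,"wy": 0,"wz": 0,"hand": -1}
    - {"tx": 0,"ty": -0.075,"tz": 0,"wx": 0,"wy": 0,"wz": 0,"hand": -1}
    - {"tx": 0,"ty": -0.12,"tz": 0,"wx": 0,"wy": 0,"wz": 0,"hand": -1}
    - {"tx": 0.04,"ty": -0.12,"tz": -0.013,"wx": 0,"wy": 0.1,"wz": 0,"hand": -1}
    - {"tx": 0.08,"ty": -0.12,"tz": -0.026,"wx": 0,"wy": 0.2,"wz": 0,"hand": -1}
    - {"tx": 0.12,"ty": -0.12,"tz": -0.038,"wx": 0,"wy": 0.3,"wz": 0,"hand": -1}
    - {"tx": 0.16,"ty": -0.12,"tz": -0.051,"wx": 0,"wy": 0.376,"wz": 0,"hand": -1}
    - {"tx": 0.2,"ty": -0.12,"tz": -0.064,"wx": 0,"wy": 0.376,"wz": 0,"hand": -1}
    - {"tx": 0.24,"ty": -0.12,"tz": -0.076,"wx": 0,"wy": 0.376,"wz": 0,"hand": -1}
    - {"tx": 0.28,"ty": -0.12,"tz": -0.089,"wx": 0,"wy": 0.376,"wz": 0,"hand": -1}
    - {"tx": 0.31,"ty": -0.12,"tz": -0.099,"wx": 0,"wy": 0.376,"wz": 0,"hand": -1}
    - {"tx": 0.326,"ty": -0.12,"tz": -0.104,"wx": 0,"wy": 0.376,"wz": 0,"hand": -1}

```text
time_s: 10.4
position: [0.5675, 0.0002, 0.2239]
tcp_rot: [0.575, -0.412, 0.411, -0.575]
wrist_force: [1.0, 1.1, -1.9]
grip_width: 0.188
```

Run:
```python
from h import *
from rig import bot, optics
o=bot.get_obs();print(o["position"],o["time_s"],o["qpos"],o["grip_width"]*94,o["wrist_force"])
print(rel(o["position"],o["tcp_rot"],[.5673,.004,.172],np.radians(19)))
for n in ["scene","side","wrist"]:
    c=optics.camera(n); cv2.imwrite(f"pics/{n}5.png",c["img"])
```

```text
[5.67540102e-01 2.29023534e-04 2.23936538e-01] 10.4 [ 0.45340751  0.32323386 -0.69043572  1.81444977  0.23082875  1.08645531
  0.00861719] 17.693645397856965 [ 0.96104436  1.07543891 -1.88464005]
(array([-0.0037,  0.0519,  0.001 ]), array([ 0.0009, -0.0028,  0.0001]))
```

View pics/wrist5.png

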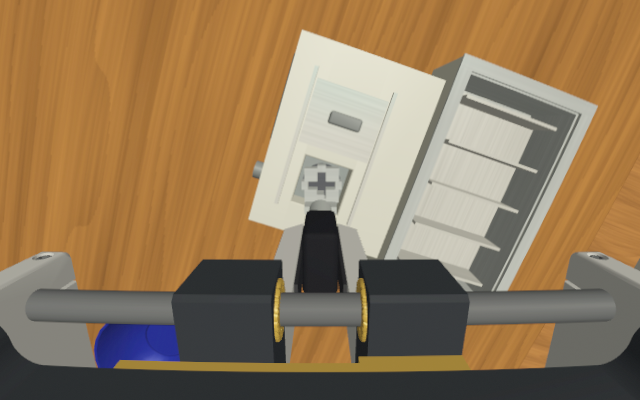

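View pics/side5.png

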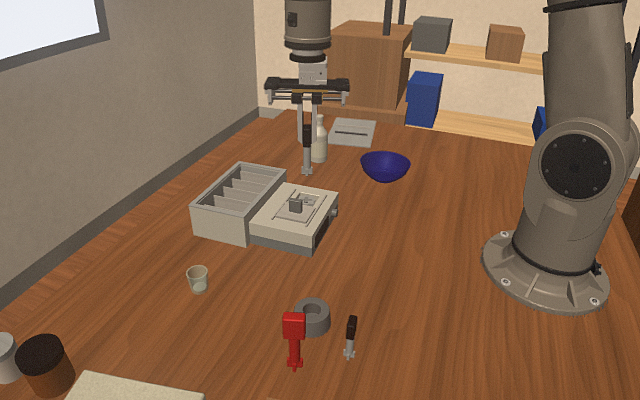

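Call:
jog_arm:
  plan:
    - {"tx": -0.004,"ty": 0.02,"tz": 0.001,"wx": 0,"wy": 0,"wz": 0,"hand": -1}
    - {"tx": -0.004,"ty": 0.045,"tz": 0.001,"wx": 0,"wy": 0,"wz": 0,"hand": -1}
    - {"tx": -0.004,"ty": 0.05,"tz": 0.001,"wx": 0,"wy": 0,"wz": 0,"hand": -1}
    - {"tx": -0.004,"ty": 0.05,"tz": 0.001,"wx": 0,"wy": 0,"wz": 0,"hand": -1}
    - {"tx": -0.004,"ty": 0.05,"tz": 0.001,"wx": 0,"wy": 0,"wz": 0,"hand": -1}

```text
time_s: 11.05
position: [0.5671, 0.0083, 0.1755]
tcp_rot: [-0.576, 0.41, -0.41, 0.576]
wrist_force: [0.1, 0.2, -2.0]
grip_width: 0.186
```

Run:
```python
from h import *
from rig import bot, optics
o=bot.get_obs();print(o["position"],o["time_s"],o["wrist_force"])
print(rel(o["position"],o["tcp_rot"],[.5673,.004,.172],np.radians(19)))
for n in ["scene","side","wrist"]:
    c=optics.camera(n); u,v=proj(c,[.5673,.004,.07]).astype(int);print(n,u-50,v-40)
    crop(c["img"],u-50,v-40,100,75,8,f"pics/{n}6.png")
    np.savez(f"{n}6.npz",E=c["extrinsics"],m=c["mtx"],k=c["k1"],img=c["img"])
```

```text
[0.56710285 0.00830865 0.17552499] 11.05 [ 0.1103711   0.15071443 -1.95488177]
(array([ 0.0041,  0.0035, -0.0012]), array([-0.001 ,  0.0013,  0.    ]))
scene 247 169
side 256 155
wrist 269 165
```

View pics/wrist6.png

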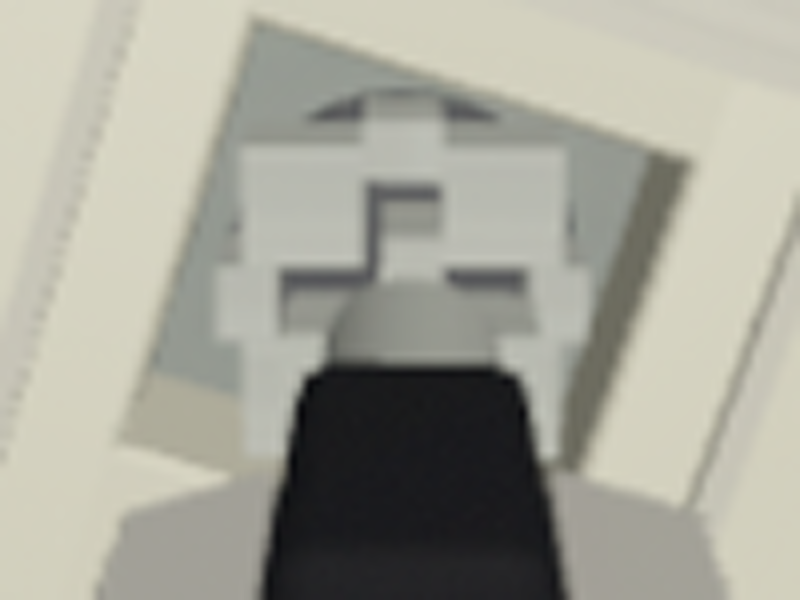

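View pics/side6.png

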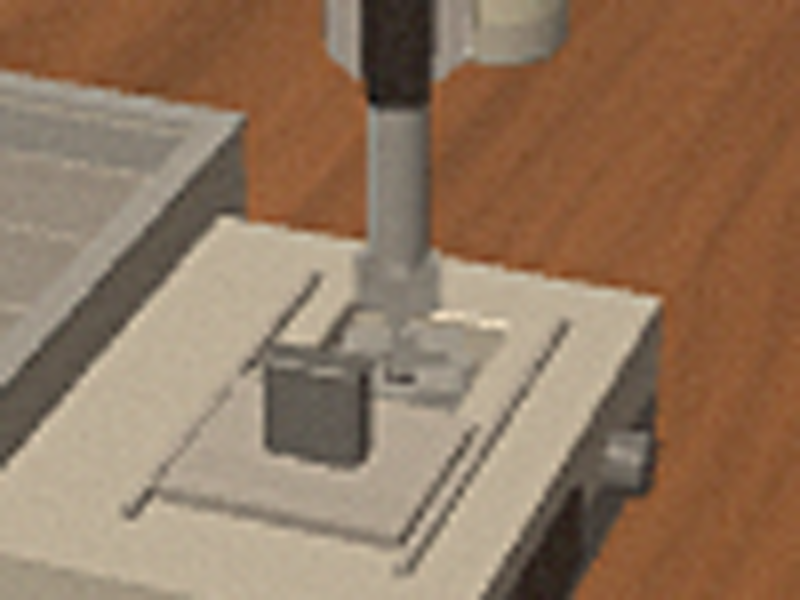

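View pics/scene6.png

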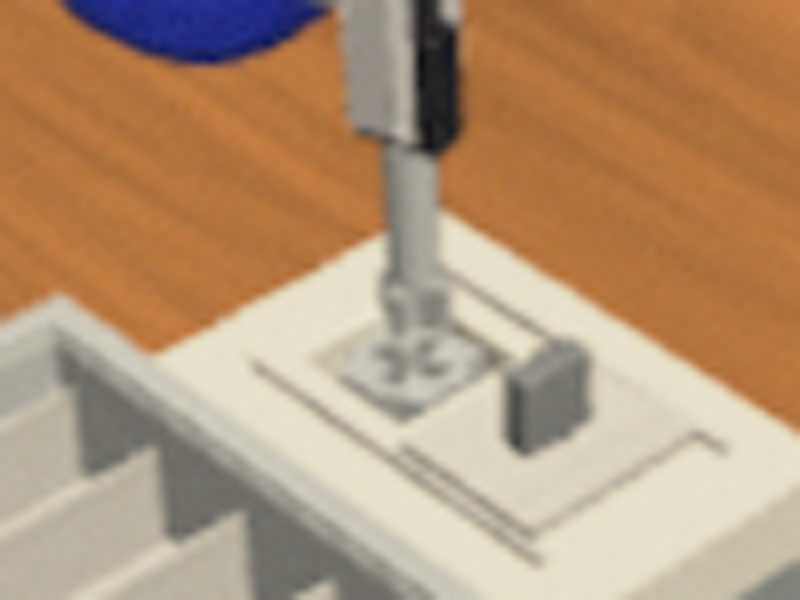

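Run:
```python
from h import *
d=np.load("wrist6.npz");w=dict(mtx=d["m"],k1=float(d["k"]),extrinsics=d["E"])
from rig import bot
o=bot.get_obs();T=R.from_quat(o["tcp_rot"]).as_matrix();P=o["position"]
W=lambda x,y:((x+.5)/8-.5+269,(y+.5)/8-.5+165)
f=lambda p,z:((onz(w,W(*p),z)-P)@T*1000).round(1)   # tool coords mm
zf=P[2]-.0987
for n,p,z in [("slot end L",(367,185),.058),("slot end R",(443,185),.058),("slot left",(280,270),.058),("slot right",(528,270),.058),
 ("foot bot L",(380,203),zf),("foot bot R",(440,203),zf),("foot top L",(380,236),zf+.02),("foot top R",(443,236),zf+.02),
 ("footleft bot",(284,292),zf),("footleft top",(281,333),zf+.02),("footright bot",(528,292),zf),("footright top",(540,333),zf+.02)]:
    print(n,f(p,z))
crop(d["img"],300,180,45,35,17,"pics/w6d.png")
```

```text
slot end L [-10.3 117.5  -5.5]
slot end R [-10.3 117.5   3.2]
slot left [ -0.3 117.5 -15.6]
slot right [ -0.3 117.5  13. ]
foot bot L [-12.2  98.7  -3.8]
foot bot R [-12.2  98.7   2.6]
foot top L [-13.2  78.7  -3.6]
foot top R [-13.2  78.7   2.7]
footleft bot [ -2.4  98.7 -14.2]
footleft top [ -3.3  78.7 -13.5]
footright bot [-2.4 98.7 12.1]
footright top [-3.3 78.7 12.4]
```

View pics/w6d.png

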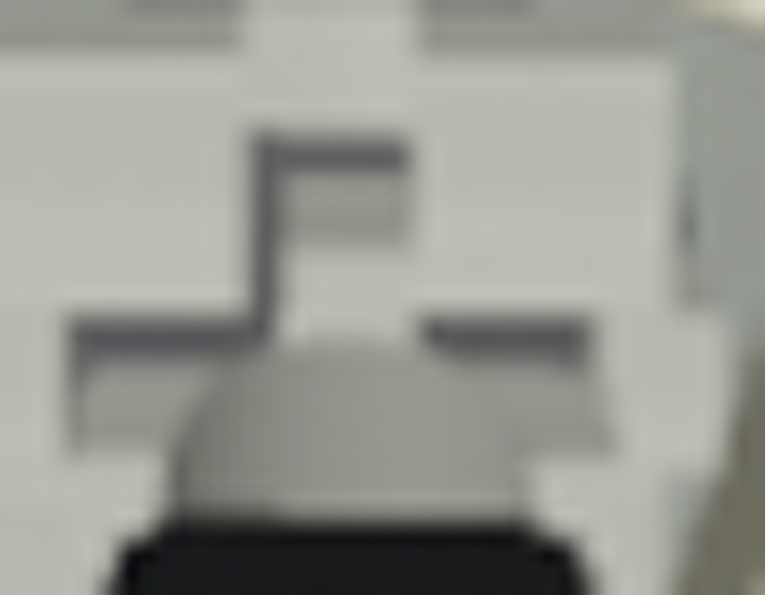

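Call:
jog_arm:
  plan:
    - {"tx": 0.0044,"ty": 0,"tz": -0.0009,"wx": 0,"wy": 0,"wz": 0,"hand": -1}
    - {"tx": 0.0044,"ty": 0.01,"tz": -0.0009,"wx": 0,"wy": 0,"wz": 0,"hand": -1}
    - {"tx": 0.0044,"ty": 0.013,"tz": -0.0009,"wx": 0,"wy": 0,"wz": 0,"hand": -1}
    - {"tx": 0.0044,"ty": 0.013,"tz": -0.0009,"wx": 0,"wy": 0,"wz": 0,"hand": -1}
    - {"tx": 0.0044,"ty": 0.013,"tz": -0.0009,"wx": 0,"wy": 0,"wz": 0,"hand": -1}
    - {"tx": 0.0044,"ty": 0.013,"tz": -0.0009,"wx": 0,"wy": 0,"wz": 0,"hand": -1}

```text
time_s: 11.8
position: [0.5674, 0.0032, 0.1616]
tcp_rot: [-0.576, 0.41, -0.41, 0.576]
wrist_force: [0.3, 1.0, -1.4]
grip_width: 0.188
```

Run:
```python
from h import *
from rig import bot, optics
o=bot.get_obs();print(o["position"],o["time_s"],o["wrist_force"])
print(rel(o["position"],o["tcp_rot"],[.5673,.004,.16],np.radians(19)))
for n in ["scene","wrist"]:
    c=optics.camera(n); u,v=proj(c,[.5673,.004,.07]).astype(int);print(n,u-30,v-25)
    crop(c["img"],u-30,v-25,60,45,12,f"pics/{n}7.png")
    np.savez(f"{n}7.npz",E=c["extrinsics"],m=c["mtx"],k=c["k1"],img=c["img"])
```

```text
[0.56742083 0.00316126 0.16159196] 11.8 [ 0.34758611  1.00108677 -1.3767556 ]
(array([-0.0008,  0.0016,  0.0002]), array([-0.0002,  0.0005, -0.0001]))
scene 267 184
wrist 290 179
```

View pics/wrist7.png

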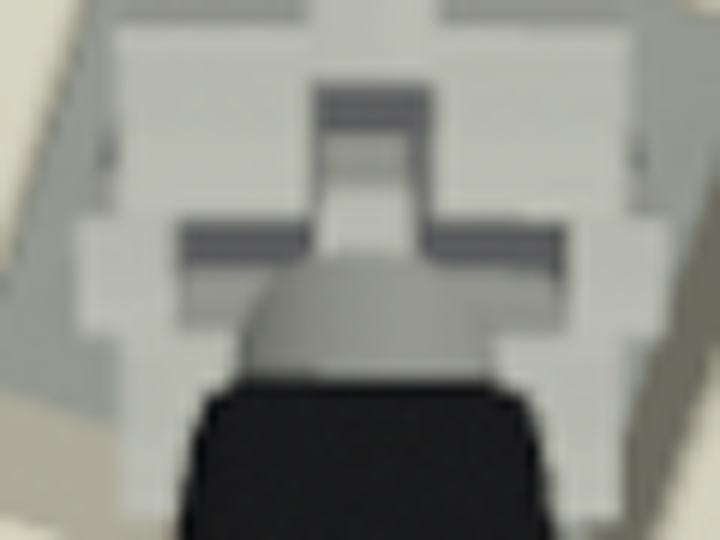

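View pics/scene7.png

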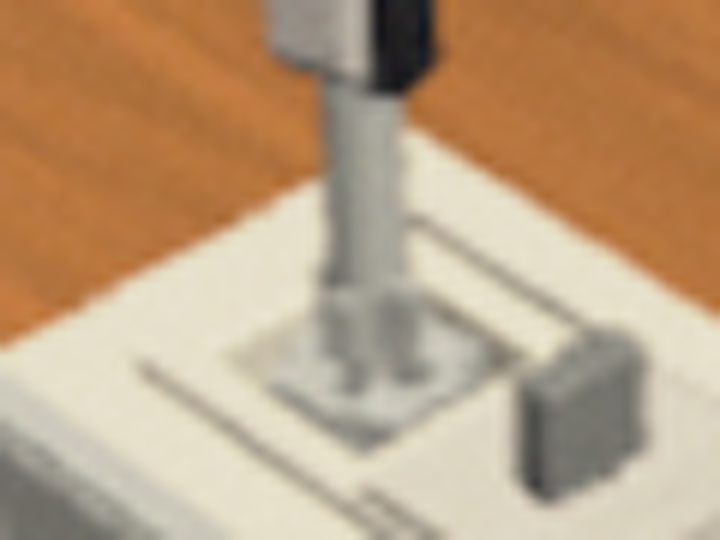

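Run:
```python
from h import *
d=np.load("wrist7.npz");w=dict(mtx=d["m"],k1=float(d["k"]),extrinsics=d["E"])
from rig import bot
o=bot.get_obs();T=R.from_quat(o["tcp_rot"]).as_matrix();P=o["position"]
W=lambda x,y:((x+.5)/12-.5+290,(y+.5)/12-.5+179)
f=lambda p,z:((onz(w,W(*p),z)-P)@T*1000).round(1)
zf=P[2]-.0987;print(zf)
for n,p,z in [("slot end L",(315,85),.058),("slot end R",(433,85),.058),("slot left",(178,222),.058),("slot right",(565,222),.058),
 ("foot top L",(319,185),zf+.02),("foot top R",(415,185),zf+.02),
 ("footleft top",(178,332),zf+.02),("footright top",(567,332),zf+.02)]:
    print(n,f(p,z))
```

```text
0.06296814171563035
slot end L [-14.9 103.7  -4.2]
slot end R [-15.  103.7   4.3]
slot left [ -4.8 103.7 -14.2]
slot right [ -4.8 103.7  14. ]
foot top L [-13.2  78.7  -3.6]
foot top R [-13.2  78.7   2.7]
footleft top [ -3.2  78.7 -13. ]
footright top [-3.2 78.7 12.9]
```

Call:
jog_arm:
  plan:
    - {"tx": -0.0002,"ty": 0.004,"tz": 0.0002,"wx": 0,"wy": 0,"wz": 0,"hand": -1}
    - {"tx": -0.0002,"ty": 0.008,"tz": 0.0002,"wx": 0,"wy": 0,"wz": 0,"hand": -1}
    - {"tx": -0.0002,"ty": 0.012,"tz": 0.0002,"wx": 0,"wy": 0,"wz": 0,"hand": -1}
    - {"tx": -0.0002,"ty": 0.012,"tz": 0.0002,"wx": 0,"wy": 0,"wz": 0,"hand": -1}
    - {"tx": -0.0002,"ty": 0.012,"tz": 0.0002,"wx": 0,"wy": 0,"wz": 0,"hand": -1}

```text
time_s: 12.4
position: [0.5674, 0.0033, 0.1494]
tcp_rot: [0.576, -0.411, 0.41, -0.576]
wrist_force: [-0.5, -1.0, -1.7]
grip_width: 0.187
```

Call:
jog_arm:
  plan:
    - {"tx": 0,"ty": 0.004,"tz": 0,"wx": 0,"wy": 0,"wz": 0,"hand": -1}
    - {"tx": 0,"ty": 0.007,"tz": 0,"wx": 0,"wy": 0,"wz": 0,"hand": -1}
    - {"tx": 0,"ty": 0.009,"tz": 0,"wx": 0,"wy": 0,"wz": 0,"hand": -1}
    - {"tx": 0,"ty": 0.011,"tz": 0,"wx": 0,"wy": 0,"wz": 0,"hand": -1}
    - {"tx": 0,"ty": 0.012,"tz": 0,"wx": 0,"wy": 0,"wz": 0,"hand": -1}
    - {"tx": 0,"ty": 0.012,"tz": 0,"wx": 0,"wy": 0,"wz": 0,"hand": -1}

```text
time_s: 13.0
position: [0.5675, 0.0032, 0.1376]
tcp_rot: [0.576, -0.41, 0.411, -0.576]
wrist_force: [-3.0, -0.1, 5.6]
grip_width: 0.189
```

Contact has been made (~7 N change), so I'll press on towards the stop.

Call:
jog_arm:
  plan:
    - {"tx": 0,"ty": 0.002,"tz": 0,"wx": 0,"wy": 0,"wz": 0,"hand": -1}
    - {"tx": 0,"ty": 0.004,"tz": 0,"wx": 0,"wy": 0,"wz": 0,"hand": -1}
    - {"tx": 0,"ty": 0.006,"tz": 0,"wx": 0,"wy": 0,"wz": 0,"hand": -1}
    - {"tx": 0,"ty": 0.006,"tz": 0,"wx": 0,"wy": 0,"wz": 0,"hand": -1}
    - {"tx": 0,"ty": 0.006,"tz": 0,"wx": 0,"wy": 0,"wz": 0,"hand": -1}
  squeeze: 55

```text
time_s: 13.5
position: [0.5677, 0.0033, 0.1324]
tcp_rot: [0.576, -0.41, 0.411, -0.576]
wrist_force: [-5.5, -1.3, 17.4]
grip_width: 0.189
```

Call:
jog_arm:
  plan:
    - {"tx": 0,"ty": 0.001,"tz": 0,"wx": 0,"wy": 0,"wz": 0,"hand": -1}
    - {"tx": 0,"ty": 0.001,"tz": 0,"wx": 0,"wy": 0,"wz": 0,"hand": -1}
    - {"tx": 0,"ty": 0.001,"tz": 0,"wx": 0,"wy": 0,"wz": 0,"hand": -1}
    - {"tx": 0,"ty": 0.001,"tz": 0,"wx": 0,"wy": 0,"wz": 0,"hand": -1}

```text
time_s: 13.9
position: [0.5678, 0.0033, 0.1322]
tcp_rot: [0.576, -0.41, 0.411, -0.576]
wrist_force: [-9.7, -1.0, 29.8]
grip_width: 0.186
```

Run:
```python
from h import *
from rig import bot, optics
o=bot.get_obs();print(o["position"],o["time_s"],o["wrist_force"],o["grip_width"]*94,R.from_quat(o["tcp_rot"]).as_matrix().round(4))
for n in ["scene","side","wrist"]:
    c=optics.camera(n); u,v=proj(c,[.5673,.004,.07]).astype(int)
    cv2.imwrite(f"pics/{n}8f.png",c["img"])
    crop(c["img"],u-50,v-45,100,75,8,f"pics/{n}8.png")
    if n=="scene": print([proj(c,[.5673,.034,z]) for z in (.098,)])
    np.savez(f"{n}8.npz",E=c["extrinsics"],m=c["mtx"],k=c["k1"],img=c["img"])
```

```text
[0.56784165 0.00327389 0.13219764] 13.9 [-9.68908365 -0.98345413 29.7510396 ] 17.458243065611825 [[ 3.257e-01  1.000e-03  9.455e-01]
 [-9.455e-01 -9.000e-04  3.257e-01]
 [ 1.200e-03 -1.000e+00  7.000e-04]]
[array([304.26606723, 206.39737522])]
```

View pics/wrist8.png

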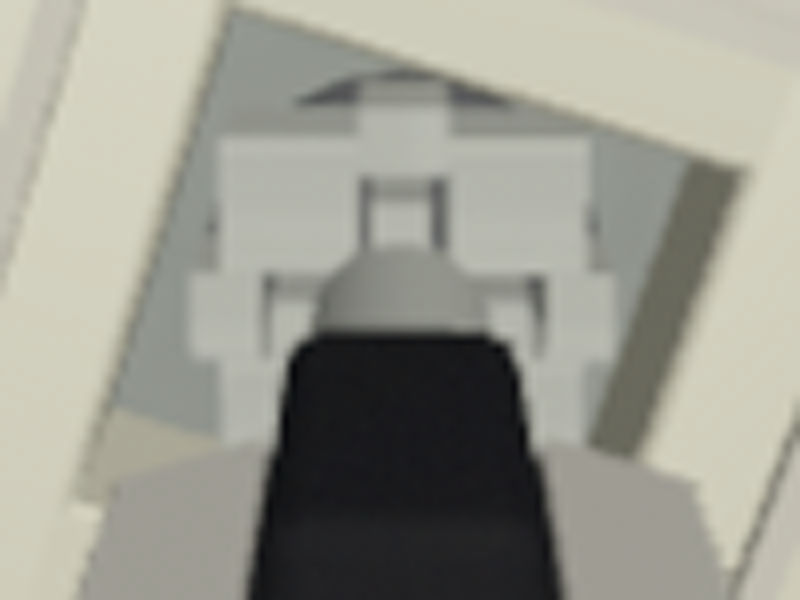

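View pics/scene8.png

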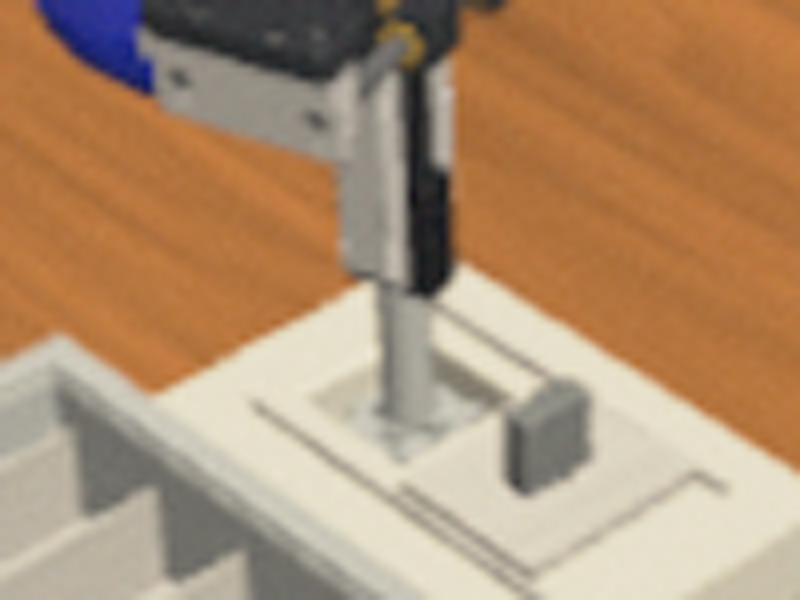

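View pics/side8f.png

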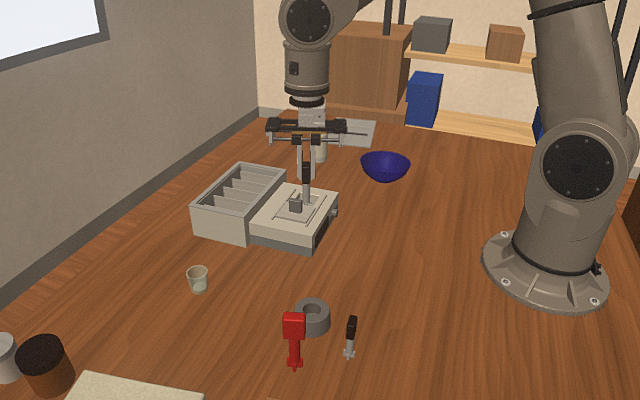

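Call:
jog_arm:
  plan:
    - {"tx": 0,"ty": -0.001,"tz": 0,"wx": 0,"wy": 0,"wz": 0,"hand": -1}
    - {"tx": 0,"ty": -0.001,"tz": 0,"wx": 0,"wy": 0,"wz": 0,"hand": -1}
    - {"tx": 0,"ty": -0.001,"tz": 0,"wx": 0,"wy": 0,"wz": 0,"hand": -1}

```text
time_s: 14.35
position: [0.5677, 0.0033, 0.1324]
tcp_rot: [0.576, -0.41, 0.411, -0.576]
wrist_force: [-4.5, -0.9, 17.4]
grip_width: 0.188
```

Call:
jog_arm:
  plan:
    - {"tx": 0,"ty": 0,"tz": 0,"wx": 0,"wy": 0,"wz": 0,"hand": -1}
    - {"tx": 0,"ty": 0,"tz": 0,"wx": 0,"wy": 0,"wz": 0,"hand": -1}
    - {"tx": 0,"ty": 0,"tz": 0,"wx": 0,"wy": 0,"wz": 0,"hand": -1}
    - {"tx": 0,"ty": 0,"tz": 0,"wx": 0,"wy": 0,"wz": 0,"hand": -1}
    - {"tx": 0,"ty": 0,"tz": 0,"wx": 0,"wy": 0,"wz": 0,"hand": -1}
    - {"tx": 0,"ty": 0,"tz": 0,"wx": 0,"wy": 0,"wz": 0,"hand": -1}
    - {"tx": 0,"ty": 0,"tz": 0,"wx": 0,"wy": 0,"wz": 0,"hand": -1}
    - {"tx": 0,"ty": 0,"tz": 0,"wx": 0,"wy": 0,"wz": 0,"hand": -1}

```text
time_s: 15.15
position: [0.5677, 0.0033, 0.1324]
tcp_rot: [0.576, -0.41, 0.411, -0.576]
wrist_force: [-6.2, -0.9, 16.4]
grip_width: 0.187
```

Run:
```python
from h import *
d=np.load("wrist8.npz");w=dict(mtx=d["m"],k1=float(d["k"]),extrinsics=d["E"])
from rig import bot
u,v=proj(w,[.5673,.004,.07]).astype(int)
W=lambda x,y:((x+.5)/8-.5+u-50,(y+.5)/8-.5+v-45)
f=lambda p,z:onz(w,W(*p),z)
# sizes check heights: turret slot width at mouth (9mm) if down 8 => z .050 ; well at .06
for z in (.05,.058): print(z,"slot len",np.linalg.norm(f((263,278),z)-f((545,278),z)), "turret w",np.linalg.norm(f((218,140),z)-f((590,140),z)))
d=np.load("wrist7.npz");w7=dict(mtx=d["m"],k1=float(d["k"]),extrinsics=d["E"])
W7=lambda x,y:((x+.5)/12-.5+290,(y+.5)/12-.5+179)
print("turret before",np.linalg.norm(onz(w7,W7(115,28),.058)-onz(w7,W7(630,28),.058)))
o=bot.get_obs();print(o["position"],o["wrist_force"],o["time_s"])
```

```text
0.05 slot len 0.028502201568207562 turret w 0.037098985450108216
0.058 slot len 0.027568841023745502 turret w 0.03588410634065276
turret before 0.03709618712008796
[0.56765873 0.00325167 0.13243776] [-6.21405555 -0.87557776 16.44352108] 15.15
```

The turret's 37.1 mm width matches its earlier size only at z = 0.050 m, which is 8 mm down. The push is steady at about 17 N with the foot at 0.034 m, so I'm handing in.

Run:
```python
from rig import bot
print(bot.sign_off())
o=bot.get_obs();print(o["position"],o["wrist_force"],o["grip_width"],o["time_s"])
```

```text
the job is handed in; nothing more can be done
None
the job is handed in; nothing more can be done
```

I handed the job in at 15.15 s with the key home in the socket and the valve pressed to its stop. No verdict is reported, so this rests on my own checks.

- **Shutter:** I pulled it by its tab until it hit the stop (about 19 N on the wrist). The wrist view then put the tab about 70 mm from its shut position, and it looked unmoved in the last pictures.
- **Key in the socket:** I took the black key from its rest and turned it to the socket's 19° slots. Before it went in, its axis was within about 0.5 mm of the socket's in the wrist view. It slid in with no measurable resistance until the foot met the socket floor.
- **Valve:** The foot is at about 0.034 m, as required. The turret's apparent width fits 8 mm of travel.
- **Push and grip:** The last push was steady at about 17 N and the key was upright, gripped at 55 N.
- **Bystanders:** The bowl and the little glass looked unmoved in the last side view; the bottle is mostly hidden behind the gripper there, but I never moved near it.

Two things did not go exactly to plan:

- **Socket position:** The world position I measured and the direct view of key against socket differed by about 0.8 mm. I followed the direct view.
- **Push force:** It peaked at about 30 N, so I backed off 1 mm.

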